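Collect the pewter rooks from the sliding-cover case

ROBOT

A 6-joint arm with a two-finger parallel gripper is mounted at the origin on the work surface. World frame = base frame: x ahead of the robot, y to its left, z up, the work surface at z = 0. Lengths are in m, angles in rad, forces in N, time in s.
With the tool pointing down it reaches from about 0.25 to 0.775 m from the base axis. Payload 4 kg.
Tool frame: the origin (TCP) lies midway between the tips of the shut fingers; the grasp point (between the pads) lies 19 mm behind it (robot.grasp_offset is the distance from the TCP to the grasp point, in m); z points along the fingers, y is the direction in which the jaws open and shut (so a half turn about z gives the same grasp; the last joint's range is limited). The gripper opens to 94 mm and grips with 3 to 60 N. Pads are 16 mm wide; open, the fingers measure 119 mm over their backs; the gripper's body (75 mm by 177 mm) begins 78 mm behind the grasp point.
Start: joints at [-1.217, 0.087, 1.371, -0, 1.684, -0.103], TCP at [0.243, -0.494, 0.206] pointing down, gripper open.
Joint ranges: [-3.1, 3.1], [-0.76, 2.03], [0.27, 2.55], [-1.08, 4.22], [0.17, 2.65], [-2.57, 2.57]. Speed limits (rad/s): [2.79, 2.79, 3.14, 3.14, 3.14, 3.14].

INTERFACE

Orientations are given as [roll, pitch, yaw] about the fixed x, y, z axes, in that order (R = Rz(yaw) Ry(pitch) Rx(roll)).
In Python, from bench import status, viewer, order, robot gives the robot as it stands. The module is installed in compiled form; this text tells all that it offers.
- The arm moves only by the tool move_arm, never from a script. Its argument "targets" is a list of rows, each a list of 3 entries, a list of its own where there are three numbers: the shift along the tool's x, y, z in mm, then the turn, a rotation vector about the tool's x, y, z in degrees, then the opening, from -1 (shut) to 1 (fully open). A call has 1 to 20 rows; each row is the pose to reach, as a shift and turn from the pose commanded when the call began, along the tool's axes at that moment; what a row does not reach only later rows make up. A row lasts 1/8 s, in which the tool goes at most 62.5 mm and 10.7 degrees, less where a joint would pass 70% of its speed; a pose out of reach is approached as far as the arm can. A call with a gripper value outside its range is refused whole. The fingers move at their own pace and stop on an object; the grip force is fixed at half the most. Time passes only in rows, so rows that repeat a pose let the fingers close. It gives the time, the measured TCP pose, the force and the opening at its end, in the units of the state.
- status.get_obs(): the state, without advancing time (a new reading comes with each control period).
- viewer.snapshot(name): name is "scene" or "top" or "wrist"; returns the picture (400x640x3 uint8, red, green, blue); there is no depth.
- viewer.camera_model(name): a dict with "K" (3x3 intrinsics, pixels), "D" ([k1, k2, p1, p2, k3] as OpenCV has them; the pictures are not rectified), "xyz" and "attitude" of the camera in the world; the wrist camera has in their place "T_tool_cam" (4x4, takes a point from camera to tool coordinates, whose origin is the TCP and whose axes are the flange's). Camera axes: x right, y up, looking along -z (the intrinsics and any distortion apply to the point x, -y, -z); pixel columns grow to the right and rows downward; lengths in m; the calibration is good to about 2 mm. A picture is of the moment at which its call begins: read the wrist's pose just before it. camera_model takes no time and is no camera call.
- order.close_job(): hands the job in, once; it reports no verdict.
The state is a dict: "time": time; "joint_positions": joint angles; "qvel": joint speeds; "joint_torque": joint torques, N m; "tool_pos": TCP position; "ee_rot": TCP orientation; "wrist_force": force on the tool from outside, world axes, zero at the start; "wrist_torque": the same for the moment, N m; "width": finger opening in m.
Only numpy, scipy, OpenCV 4.12 (cv2) and the standard library are available. Lean on these libraries where they do the work, as an engineer would, in place of code of your own. Each camera call takes 0.05 s, during which the arm holds its last target. There are 200 camera calls.

TASK

Collect all the pewter rooks from the case into the blue bin: first set the black mould disc that stands on the lower sliding cover onto the middle of the cork mat, then slide open only the cover that lies over the rooks. When every rook is in the bin, shut both covers fully and then put the mould disc back flat on the middle of the lower cover. Leave the copper pawns, the other compartment's cover (save for pushing it fully shut) and everything else on the bench alone.

Things in the scene. Friction and masses are not known exactly. Their poses are not given: they have to be found in the camera images.
- case: Low plywood case fixed to the bench, 206 (x) by 490 (y) by 79 mm, origin under its centre, x away from the robot, y to the left. Long walls 10 mm thick, 79 mm high; end walls 8 mm thick, 58 mm high; floor 8 mm up. A divider at y = 0 parts it in a left (+y) and a right (-y) compartment. Two clear bypass covers, 184 by 250 by 6 mm, close it from above: lower one right, upper one left.
- cover_low (a joint): Lower cover (right half, underside 62 mm and top 68 mm above the bench). It slides to the left, along the case's +y, beneath the upper cover, and so uncovers the right compartment. Sliding needs about 2 N; it stays where it is left. 0 = fully shut; 0.185 m = fully open (stop).
- cover_up (a joint): Upper cover (left half, underside 71 mm and top 77 mm above the bench). It slides to the right, along the case's -y, over the lower cover, and so uncovers the left compartment; anything standing on the lower cover is in its way. Sliding needs about 2 N; it stays where it is left. 0 = fully shut; 0.185 m = fully open (stop).
- cover_low_handle (a point): Middle of the top edge of the lower cover's red handle: an upright rib at the cover's right end, 70 mm along the case's x, 12 mm thick along its y, standing 36 mm above the cover (top 104 mm above the bench). Moves with the cover.
- cover_up_handle (a point): Middle of the top edge of the upper cover's red handle: an upright rib at the cover's left end, 70 mm along the case's x, 12 mm thick along its y, standing 27 mm above the cover (top 104 mm above the bench). Moves with the cover.
- seat (a point): The middle of the free area of the lower cover's top face when shut (fixed to the case, 116 mm right of its centre, 68 mm above the bench): where the mould disc belongs.
- disc: Black rubber mould disc, 130 mm in diameter, 22 mm thick, about 0.5 kg, with a steel lifting hub in the middle of its top, 28 mm in diameter and 32 mm tall (top 54 mm above the disc's underside). Origin: centre of its underside, z up. At the start it stands on the lower cover.
- mat: Cork mat fixed on the bench at one side of the case, 170 by 170 by 4 mm. Origin under its centre.
- bin: Blue open bin on the bench at the other side of the case, 180 (x) by 130 (y) by 45 mm high, walls 4 mm, floor 4 mm, about 0.6 kg. Origin under its centre.
- liner_rooks: Blue felt liner, 170 by 190 by 3 mm, fixed on the floor of the compartment that holds the rooks, 145 mm left or right of the case's centre. Origin under its centre.
- rook1: Pewter (silvery) chess rook casting: square foot 30 by 30 by 10 mm, round body 26 mm in diameter above it, 46 mm tall, 0.15 kg. Origin: centre of its underside, z towards its top. It stands on the blue liner at the start; three to five of rook1 to rook5 are there, the others are absent.
- rook2: Pewter (silvery) chess rook casting: square foot 30 by 30 by 10 mm, round body 26 mm in diameter above it, 46 mm tall, 0.15 kg. Origin: centre of its underside, z towards its top. It stands on the blue liner at the start; may be absent.
- rook3: Pewter (silvery) chess rook casting: square foot 30 by 30 by 10 mm, round body 26 mm in diameter above it, 46 mm tall, 0.15 kg. Origin: centre of its underside, z towards its top. It stands on the blue liner at the start; may be absent.
- rook4: Pewter (silvery) chess rook casting: square foot 30 by 30 by 10 mm, round body 26 mm in diameter above it, 46 mm tall, 0.15 kg. Origin: centre of its underside, z towards its top. It stands on the blue liner at the start; may be absent.
- rook5: Pewter (silvery) chess rook casting: square foot 30 by 30 by 10 mm, round body 26 mm in diameter above it, 46 mm tall, 0.15 kg. Origin: centre of its underside, z towards its top. It stands on the blue liner at the start; may be absent.
- pawn1: Copper-coloured round chess pawn, 30 mm in diameter at its foot, 40 mm tall, standing in the other compartment; not to be touched. Origin: centre of its underside.
- pawn2: Copper-coloured round chess pawn, 30 mm in diameter at its foot, 40 mm tall, standing in the other compartment; not to be touched. Origin: centre of its underside.
- screwdriver: Screwdriver lying on the bench between robot and case, about along y; a bystander.
- jar: White jar with black cap, 50 mm in diameter, 60 mm tall, between robot and case on the left; a bystander. Origin under its centre.
- tin: Steel tin, 56 mm in diameter, 50 mm tall, near the robot on the right; a bystander. Origin under its centre.
- collar: Brass ring, 60 mm in diameter, 16 mm high, lying between robot and case on the right; a bystander. Origin under its centre.
There are look-alikes about, which are no part of the job. Leave any green or purple look-alike of the disc alone.

How it is judged:
On the way, in this order (a step that is already met when the one before it is completed fails the run):
1. the mould disc lies released on the cork mat (horizontal distance between disc and mat below 0.05 m and height (world z) of disc between -0.005 and 0.012 m and angle between disc's own z axis and vertical below 0.08 rad and linear speed of disc below 0.03 m/s and contact force between disc and the fingers below 0.3 N), for 0.2 s.
2. the cover over the rooks is slid open by more than 10 cm (((y of liner_rooks in the frame of case below 0 m and value of joint cover_low above 0.1 m) or (y of liner_rooks in the frame of case above 0 m and value of joint cover_up above 0.1 m))), for 0.2 s.
3. all rooks are in the blue bin (x of rook1 in the frame of bin between -0.088 and 0.088 m and y of rook1 in the frame of bin between -0.063 and 0.063 m and z of rook1 in the frame of bin between -0.01 and 0.04 m and x of rook2 in the frame of bin between -0.088 and 0.088 m and y of rook2 in the frame of bin between -0.063 and 0.063 m and z of rook2 in the frame of bin between -0.01 and 0.04 m and x of rook3 in the frame of bin between -0.088 and 0.088 m and y of rook3 in the frame of bin between -0.063 and 0.063 m and z of rook3 in the frame of bin between -0.01 and 0.04 m and x of rook4 in the frame of bin between -0.088 and 0.088 m and y of rook4 in the frame of bin between -0.063 and 0.063 m and z of rook4 in the frame of bin between -0.01 and 0.04 m and x of rook5 in the frame of bin between -0.088 and 0.088 m and y of rook5 in the frame of bin between -0.063 and 0.063 m and z of rook5 in the frame of bin between -0.01 and 0.04 m), for 0.2 s.
4. both covers are fully shut again, before the disc goes back (value of joint each of cover_low, cover_up below 0.008 m and height (world z) of disc below 0.05 m), for 0.2 s.
At the end, for the whole second after the job is handed in: Both covers are within 8 mm of fully shut, the mould disc lies flat and released on the lower cover within 45 mm of the middle of its free area, and every rook present rests inside the upright blue bin (all of step 3 and horizontal distance between disc and seat below 0.045 m and height (world z) of disc between 0.06 and 0.076 m and angle between disc's own z axis and vertical below 0.08 rad and linear speed of each of disc, rook1, rook2, rook3, rook4, rook5 below 0.03 m/s and contact force between disc and the fingers below 0.3 N and value of joint each of cover_low, cover_up below 0.008 m and angle between bin's own z axis and vertical below 0.12 rad); the robot touches nothing.
It fails at once if the cover of the pawns' compartment is opened more than 5 cm ((y of liner_rooks in the frame of case below 0 m and value of joint cover_up above 0.05 m) or (y of liner_rooks in the frame of case above 0 m and value of joint cover_low above 0.05 m)).
It fails at once if a pawn or bystander is moved more than 4 cm (distance of any of pawn1, pawn2, screwdriver, jar, tin, collar from where it was at the start of the episode above 0.04 m).
Of rook1, rook2, rook3, rook4, rook5 only 3 to 5 are there at a start; the rules pass over those that are not, and their reading is None.
At some moment in a run one of disc, rook1, rook2, rook3, rook4, rook5 may be knocked a few centimetres aside while the robot is not near it.
Once in a run the grip may slacken for a moment while it holds something.
It also fails if it takes over 210 s, if anything falls off the work surface, if the arm or the gripper's body presses on something with over 40 N, if the wrist force passes 120 N, or if a joint passes its speed limit or range.

## Working session

There is one attempt and no reset: what is moved stays moved. The work goes in short steps, Python scripts to look and compute and a tool call to move; the robot and the scene stay as the last step left them, time stands still between calls to the robot, and variables do not carry over. Pictures are saved under pics/ and viewed, about 12 in all and at most 16, crops included, and the job is handed in when it is done.

Besides the shell and the picture viewer there is one more tool, called after ">>>" as name(argument=value, ...) on one line, values as JSON. move_arm: Moves the arm, as the interface text tells. Its arguments: {"type":"object","properties":{"targets":{"type":"array"}},"required":["targets"]}

```bash
mkdir -p pics
cat > h.py <<'E'
import numpy as np, cv2
from bench import status, viewer, order, robot
from scipy.spatial.transform import Rotation as R
def save(n,f,crop=None,scale=1):
    im=viewer.snapshot(n)
    np.save('pics/last_%s.npy'%n,im)
    if crop: x0,y0,x1,y1=crop; im=im[y0:y1,x0:x1]
    if scale!=1: im=cv2.resize(im,None,fx=scale,fy=scale,interpolation=cv2.INTER_CUBIC)
    cv2.imwrite('pics/'+f,im[...,::-1]); return im
def att(a):
    a=np.array(a,float)
    return a if a.shape==(3,3) else R.from_euler('xyz',a).as_matrix()
def campose(n,obs=None):
    m=viewer.camera_model(n)
    if 'T_tool_cam' in m:
        o=obs or status.get_obs(); T=np.eye(4); T[:3,:3]=att(o['ee_rot']); T[:3,3]=o['tool_pos']
        T=T@np.array(m['T_tool_cam']); return m,T[:3,:3],T[:3,3]
    return m,att(m['attitude']),np.array(m['xyz'])
def pix2w(n,uv,z,obs=None):
    m,Rc,c=campose(n,obs)
    p=cv2.undistortPoints(np.array(uv,float).reshape(-1,1,2),np.array(m['K']),np.array(m['D'],float)).reshape(-1,2)
    d=np.c_[p[:,0],-p[:,1],-np.ones(len(p))]@Rc.T
    return c+d*((np.broadcast_to(z,len(p))-c[2])/d[:,2])[:,None]
def w2pix(n,P,obs=None):
    m,Rc,c=campose(n,obs); q=(np.array(P,float).reshape(-1,3)-c)@Rc
    q=q*[1,-1,-1]
    return cv2.projectPoints(q,np.zeros(3),np.zeros(3),np.array(m['K']),np.array(m['D'],float))[0].reshape(-1,2)
E
python3 - <<'E'
from h import *
o=status.get_obs(); print({k:np.round(v,3) for k,v in o.items()})
for n in ['scene','top','wrist']:
    print(n,viewer.camera_model(n))
save('scene','s1.png');save('top','t1.png')
print(robot.grasp_offset)
E
```

```text
{'time': np.float64(0.0), 'joint_positions': array([-1.217,  0.088,  1.372, -0.   ,  1.684, -0.103]), 'qvel': array([ 0.001,  0.002,  0.   , -0.   ,  0.001,  0.001]), 'joint_torque': array([-1.0000e-03, -3.4018e+01, -3.0244e+01,  7.2000e-02,  3.3000e-02,
       -0.0000e+00]), 'tool_pos': array([ 0.242, -0.493,  0.204]), 'ee_rot': array([-3.139, -0.   ,  0.457]), 'wrist_force': array([ 0.355, -0.336, -0.246]), 'wrist_torque': array([ 0.002, -0.027, -0.05 ]), 'width': np.float64(0.094)}
scene {'K': array([[509.40921333,   0.        , 318.63157031],
       [  0.        , 509.40921333, 200.89508131],
       [  0.        ,   0.        ,   1.        ]]), 'D': array([0.02462283, 0.        , 0.        , 0.        , 0.        ]), 'xyz': array([1.09091134, 0.78953785, 0.80159445]), 'attitude': array([ 0.97443693, -0.00471862,  2.44671523])}
top {'K': array([[458.00742629,   0.        , 324.11585342],
       [  0.        , 458.00742629, 198.48890137],
       [  0.        ,   0.        ,   1.        ]]), 'D': array([-0.07638267,  0.        ,  0.        ,  0.        ,  0.        ]), 'xyz': array([ 0.27555086, -0.00899503,  1.17965633]), 'attitude': array([ 0.15355247,  0.0072691 , -1.58665372])}
wrist {'K': array([[301.49658566,   0.        , 314.09257829],
       [  0.        , 301.49658566, 198.05959214],
       [  0.        ,   0.        ,   1.        ]]), 'D': array([-0.01961697,  0.        ,  0.        ,  0.        ,  0.        ]), 'T_tool_cam': array([[-7.53411607e-06,  9.73185083e-01,  2.30023465e-01,
         6.53618436e-02],
       [ 9.99999704e-01, -1.69551123e-04,  7.50091899e-04,
        -7.79489149e-04],
       [ 7.68978984e-04,  2.30023403e-01, -9.73184794e-01,
        -1.79301219e-01],
       [ 0.00000000e+00,  0.00000000e+00,  0.00000000e+00,
         1.00000000e+00]])}
0.0188
```

View pics/t1.png

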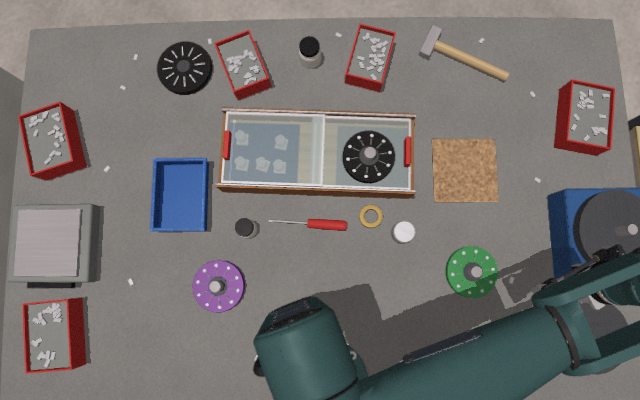

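View pics/s1.png

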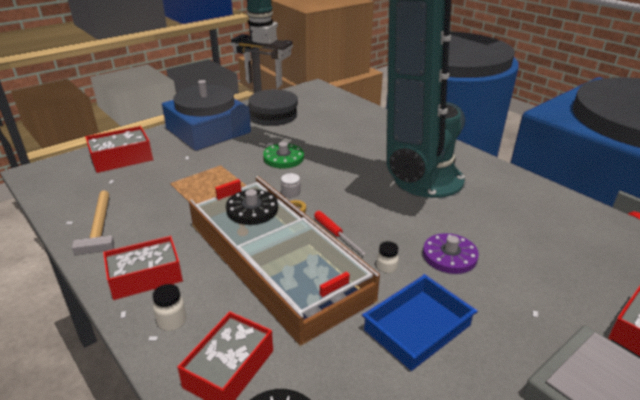

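The top view shows the case with five rooks in its left compartment at px (242,137), (281,141), (247,164), (263,165) and (280,167). So the cover to open is the upper one. The mat is at (465,170) and the bin at (180,195).

Things that could be taken for the disc:
- Black disc with a steel hub on the lower cover, (370,153). This one fits the description.
- Black wheel without a hub on the bench, (184,68).
- Purple disc, (218,286).
- Green disc, (471,271).

I'll check the choice in a close crop.

Run:
```python
from h import *
im=np.load('pics/last_top.npy')
c=cv2.resize(im[95:215,205:425],None,fx=3.6,fy=3.6,interpolation=cv2.INTER_CUBIC)
cv2.imwrite('pics/t1c.png',c[...,::-1])
hsv=cv2.cvtColor(im,cv2.COLOR_RGB2HSV)
def blob(name,lo,hi,roi,z):
    x0,y0,x1,y1=roi; m=cv2.inRange(hsv,lo,hi)[y0:y1,x0:x1]
    n,l,s,ce=cv2.connectedComponentsWithStats(m); k=1+s[1:,4].argmax()
    pts=np.argwhere(l==k)[:,::-1]+[x0,y0]
    r=cv2.minAreaRect(pts.astype(np.float32)); b=cv2.boxPoints(r)
    w=pix2w('top',b,z); print(name,s[k,4],np.round(r[0],1),'c',np.round(pix2w('top',[r[0]],z)[0],3),'sides',np.round([np.linalg.norm(w[1]-w[0]),np.linalg.norm(w[2]-w[1])],3),'ang',np.round(np.degrees(np.arctan2(*(w[1]-w[0])[[1,0]])),1),np.round(np.degrees(np.arctan2(*(w[2]-w[1])[[1,0]])),1))
blob('hup',(0,150,90),(8,255,255),(215,120,240,170),0.104)
blob('hlow',(0,150,90),(8,255,255),(398,130,420,175),0.104)
blob('mat',(8,60,90),(22,255,255),(425,130,505,210),0.004)
blob('bin',(105,120,40),(125,255,255),(145,150,215,240),0.045)
blob('disc',(0,0,0),(180,255,60),(335,122,402,190),0.09)
blob('hub',(0,0,110),(180,40,255),(358,142,382,165),0.122)
print('mid case px->',)
```

```text
hup 187 [226.4 145. ] c [0.578 0.232 0.104] sides [0.071 0.017] ang -2.7 -95.5
hlow 172 [407.  151.5] c [ 0.554 -0.206  0.104] sides [0.015 0.072] ang -90.8 177.3
mat 4025 [465. 170.] c [ 0.527 -0.376  0.004] sides [0.167 0.178] ang -3.1 -90.7
bin 4027 [179.2 194. ] c [0.469 0.364 0.045] sides [0.191 0.148] ang 0.6 -93.1
disc 1523 [368.5 156.5] c [ 0.546 -0.114  0.09 ] sides [0.126 0.128] ang -90.9 177.6
hub 108 [369.5 152. ] c [ 0.549 -0.113  0.122] sides [0.026 0.024] ang -90.9 178.0
mid case px->
```

View pics/t1c.png

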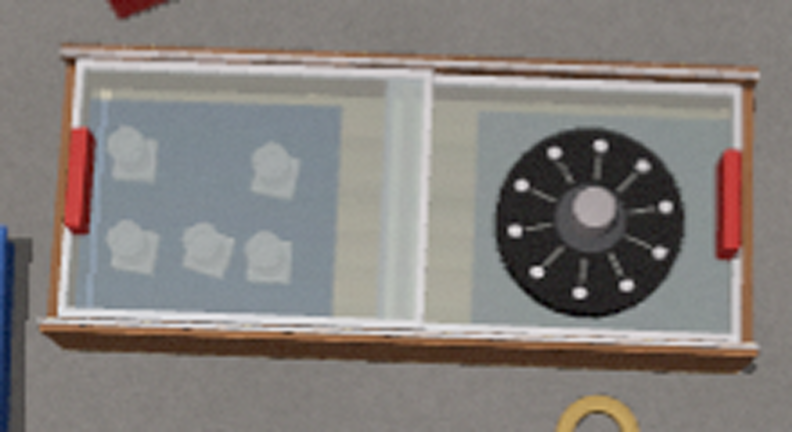

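The crop shows that the disc on the lower cover is black and round with a steel hub, hub top at about crop px (594,206). The measured diameter is about 127 mm, so this is the right one. The case centre is about (0.566, 0.013) with yaw about -3.1°. Next I'll move above the hub.

```bash
cat >> h.py <<'E'
CY=-0.0547; CC=np.array([0.566,0.013])
def case2w(p): return CC+R.from_euler('z',CY).as_matrix()[:2,:2]@np.array(p,float)
def go(*ts):
    """print shift (tool axes, mm) and turn (deg) to targets x,y,z,yaw, tool down"""
    o=status.get_obs(); A=att(o['ee_rot'])
    for x,y,z,yaw in ts:
        s=A.T@(np.array([x,y,z])-o['tool_pos'])*1000
        B=(R.from_euler('z',yaw)*R.from_euler('x',np.pi)).as_matrix()
        print((x,y,z),'shift',np.round(s,1),'turn',np.round(R.from_matrix(A.T@B).as_rotvec(degrees=True),1))
def st():
    o=status.get_obs(); print('t',round(float(o['time']),2),np.round(o['tool_pos'],4),np.round(o['ee_rot'],3),'F',np.round(o['wrist_force'],1),'w',round(float(o['width']),4))
E
python3 - <<'E'
from h import *
go((0.49,-0.113,0.2,CY),(0.549,-0.113,0.2,CY))
E
```

```text
(0.49, -0.113, 0.2) shift [ 389.9 -232.     5. ] turn [-0.1  0.  29.3]
(0.549, -0.113, 0.2) shift [ 442.9 -206.     4.9] turn [-0.1  0.  29.3]
```

>>> move_arm(targets=[[[110,-50,5],[0,0,7],1],[[220,-100,5],[0,0,15],1],[[330,-150,5],[0,0,22],1],[[443,-206,5],[0,0,29.3],1],[[443,-206,5],[0,0,29.3],1],[[443,-206,5],[0,0,29.3],1],[[443,-206,5],[0,0,29.3],1],[[443,-206,5],[0,0,29.3],1],[[443,-206,5],[0,0,29.3],1],[[443,-206,5],[0,0,29.3],1],[[443,-206,5],[0,0,29.3],1],[[443,-206,5],[0,0,29.3],1]])

```text
time: 1.6
tool_pos: [0.5488, -0.1145, 0.2007]
ee_rot: [3.141, -0.0, -0.057]
wrist_force: [-0.5, 0.1, 0.1]
width: 0.0942
```

Run:
```python
from h import *
st(); o=status.get_obs(); save('wrist','w1.png')
import json; np.save('pics/o.npy',o,allow_pickle=True)
print(w2pix('wrist',[[0.549,-0.113,0.122],[*CC,0.079],[*case2w([0,-.116]),0.068],[0.527,-0.376,0.004]],o))
```

```text
t 1.6 [ 0.5488 -0.1145  0.2007] [ 3.141 -0.    -0.057] F [-0.5  0.1  0.1] w 0.0942
[[312.76255467 202.34501307]
 [188.336826   182.62570889]
 [302.73346765 180.4762956 ]
 [519.30597645 185.18611803]]
```

View pics/w1.png

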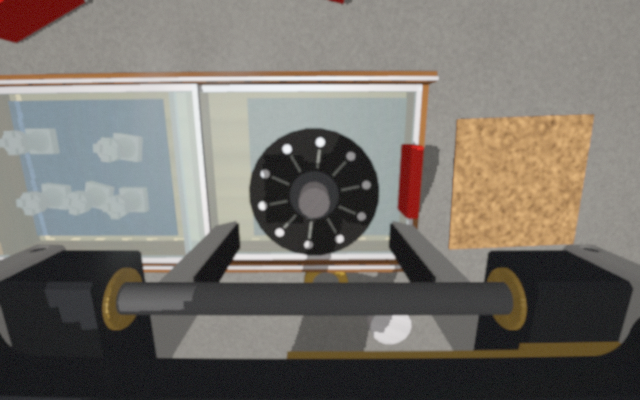

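The wrist view shows the hub top at (314,202), predicted (313,202), and the mat centre at about (521,181). The calibration agrees with both. I'll descend and grip.

>>> move_arm(targets=[[[0,0,50],[0,0,0],1],[[0,0,85],[0,0,0],1],[[0,0,105],[0,0,0],1],[[0,0,105],[0,0,0],1],[[0,0,105],[0,0,0],-1],[[0,0,105],[0,0,0],-1],[[0,0,105],[0,0,0],-1],[[0,0,105],[0,0,0],-1],[[0,0,105],[0,0,0],-1],[[0,0,105],[0,0,0],-1],[[0,0,105],[0,0,0],-1],[[0,0,105],[0,0,0],-1]])

```text
time: 3.15
tool_pos: [0.5493, -0.1136, 0.0954]
ee_rot: [3.141, 0.0, -0.055]
wrist_force: [0.3, -0.7, -1.1]
width: 0.0272
```

Run:
```python
from h import *
st(); go((0.527,-0.376,0.2,CY),(0.527,-0.376,0.034,CY))
```

```text
t 3.15 [ 0.5493 -0.1136  0.0954] [ 3.141  0.    -0.055] F [ 0.3 -0.7 -1.1] w 0.0272
(0.527, -0.376, 0.2) shift [  -7.9  263.3 -104.5] turn [0. 0. 0.]
(0.527, -0.376, 0.034) shift [ -7.9 263.2  61.5] turn [0. 0. 0.]
```

>>> move_arm(targets=[[[0,0,-30],[0,0,0],-1],[[0,0,-60],[0,0,0],-1],[[0,40,-70],[0,0,0],-1],[[-2,80,-70],[0,0,0],-1],[[-4,120,-70],[0,0,0],-1],[[-6,160,-70],[0,0,0],-1],[[-8,200,-70],[0,0,0],-1],[[-8,235,-70],[0,0,0],-1],[[-8,263,-70],[0,0,0],-1],[[-8,263,-70],[0,0,0],-1],[[-8,263,-70],[0,0,0],-1]])

```text
time: 4.53
tool_pos: [0.5266, -0.3745, 0.1639]
ee_rot: [-3.139, 0.002, -0.054]
wrist_force: [-0.6, -0.1, -4.8]
width: 0.0275
```

Run:
```python
from h import *
st(); save('wrist','w2.png'); go((0.527,-0.376,0.033,CY))
```

```text
t 4.53 [ 0.5266 -0.3745  0.1639] [-3.139e+00  2.000e-03 -5.400e-02] F [-0.6 -0.1 -4.8] w 0.0275
(0.527, -0.376, 0.033) shift [  0.5   1.9 131.3] turn [-0.1  0.1  0.1]
```

View pics/w2.png

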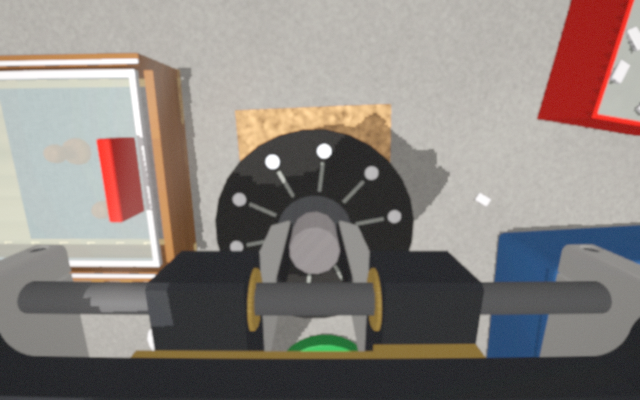

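The disc is held level over the mat, with 4.8 N of weight on the wrist and the mat edges visible around (237–390,105). I'll lower and release.

>>> move_arm(targets=[[[0,2,40],[0,0,0],-1],[[0,2,80],[0,0,0],-1],[[0,2,110],[0,0,0],-1],[[0,2,125],[0,0,0],-1],[[0,2,131],[0,0,0],-1],[[0,2,132],[0,0,0],-1],[[0,2,132],[0,0,0],-1]])

```text
time: 5.45
tool_pos: [0.5278, -0.3782, 0.0353]
ee_rot: [3.14, -0.002, -0.054]
wrist_force: [-0.5, -0.5, -4.0]
width: 0.0275
```

Run:
```python
from h import *
st()
```

```text
t 5.45 [ 0.5278 -0.3782  0.0353] [ 3.14e+00 -2.00e-03 -5.40e-02] F [-0.5 -0.5 -4. ] w 0.0275
```

>>> move_arm(targets=[[[0,0,3],[0,0,0],-1],[[0,0,4],[0,0,0],-1],[[0,0,4],[0,0,0],-1]])

```text
time: 5.82
tool_pos: [0.5277, -0.3782, 0.0315]
ee_rot: [3.14, -0.002, -0.055]
wrist_force: [-0.5, -0.2, 3.0]
width: 0.0278
```

>>> move_arm(targets=[[[0,0,-1],[0,0,0],1],[[0,0,-1],[0,0,0],1],[[0,0,-1],[0,0,0],1],[[0,0,-1],[0,0,0],1],[[0,0,-60],[0,0,0],1],[[0,0,-120],[0,0,0],1],[[0,0,-170],[0,0,0],1],[[0,0,-170],[0,0,0],1],[[0,0,-170],[0,0,0],1]])

```text
time: 6.95
tool_pos: [0.5266, -0.3773, 0.1986]
ee_rot: [-3.141, 0.001, -0.055]
wrist_force: [1.1, 0.3, -0.9]
width: 0.094
```

Run:
```python
from h import *
st(); p=case2w([0,.225]);print(p);go((*p,0.2,CY))
im=viewer.snapshot('top'); o=status.get_obs(); im=save('wrist','w3.png')
```

```text
t 6.95 [ 0.5266 -0.3773  0.1986] [-3.141e+00  1.000e-03 -5.500e-02] F [ 1.1  0.3 -0.9] w 0.094
[0.57830136 0.23766347]
(np.float64(0.5783013633935233), np.float64(0.23766347379727862), 0.2) shift [  18.1 -616.9   -1. ] turn [-0.   0.1  0. ]
```

View pics/w3.png

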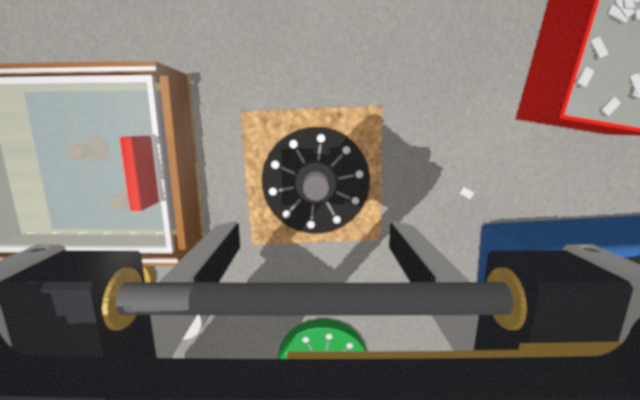

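The disc lies flat on the mat, hub at (316,184) and centred to within about 5 mm. Now to the upper cover's handle.

>>> move_arm(targets=[[[2,-60,0],[0,0,0],0.2],[[4,-120,0],[0,0,0],0.2],[[6,-180,0],[0,0,0],0.2],[[8,-240,0],[0,0,0],0.2],[[10,-300,0],[0,0,0],0.2],[[11,-360,0],[0,0,0],0.2],[[13,-420,0],[0,0,0],0.2],[[15,-480,0],[0,0,0],0.2],[[17,-540,0],[0,0,0],0.2],[[18,-600,0],[0,0,0],0.2],[[18,-617,0],[0,0,0],0.2],[[18,-617,0],[0,0,0],0.2],[[18,-617,0],[0,0,0],0.2],[[18,-617,0],[0,0,0],0.2],[[18,-617,0],[0,0,0],0.2]])

```text
time: 8.93
tool_pos: [0.5788, 0.2363, 0.1998]
ee_rot: [3.142, -0.0, -0.057]
wrist_force: [-0.3, 0.1, -0.9]
width: 0.0565
```

Run:
```python
from h import *
st(); o=status.get_obs(); im=save('wrist','w4.png')
hsv=cv2.cvtColor(im,cv2.COLOR_RGB2HSV); m=cv2.inRange(hsv,(0,150,90),(8,255,255))
n,l,s,c=cv2.connectedComponentsWithStats(m); 
for k in range(1,n):
    if s[k,4]>100: print(s[k],c[k])
P=[case2w([dx,.225+dy]) for dx in(-.035,.035) for dy in(-.006,.006)]
print(w2pix('wrist',[[*p,.104] for p in P],o).round())
```

```text
t 8.93 [0.5788 0.2363 0.1998] [ 3.142 -0.    -0.057] F [-0.3  0.1 -0.9] w 0.0565
[ 295    0  104   48 1718] [343.55587893  19.69441211]
[592   0  48  16 397] [622.11083123   4.93702771]
[312 157  10  73 695] [316.45035971 193.11942446]
[  0 191  14  28 204] [  4.31862745 207.49509804]
[[319. 234.]
 [307. 234.]
 [320. 161.]
 [306. 161.]]
```

View pics/w4.png

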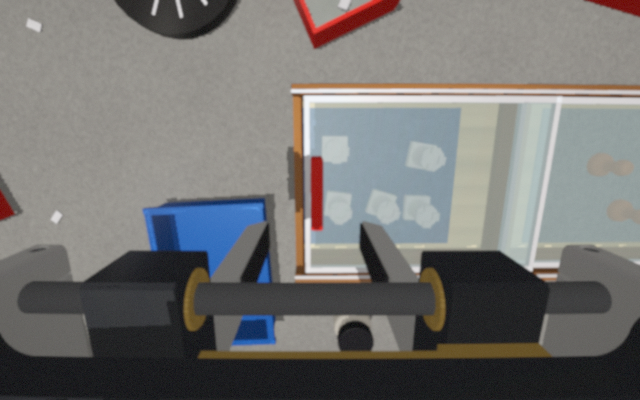

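The handle is at columns 312–322 (centre 317), about 4 mm to the right of the prediction, inside the open jaws. I'll go down astride it and push it to the right.

>>> move_arm(targets=[[[0,0,50],[0,0,0],0.2],[[0,0,90],[0,0,0],0.2],[[0,0,108],[0,0,0],0.2],[[0,0,108],[0,0,0],0.2],[[0,15,108],[0,0,0],0.2],[[0,25,108],[0,0,0],0.2],[[0,40,108],[0,0,0],0.2],[[0,55,108],[0,0,0],0.2],[[0,70,108],[0,0,0],0.2],[[0,85,108],[0,0,0],0.2],[[0,100,108],[0,0,0],0.2],[[0,115,108],[0,0,0],0.2],[[0,130,108],[0,0,0],0.2],[[0,145,108],[0,0,0],0.2],[[0,160,108],[0,0,0],0.2],[[0,175,108],[0,0,0],0.2],[[0,188,108],[0,0,0],0.2],[[0,198,108],[0,0,0],0.2],[[0,202,108],[0,0,0],0.2],[[0,204,108],[0,0,0],0.2]])

```text
time: 11.48
tool_pos: [0.5673, 0.0337, 0.0913]
ee_rot: [3.142, 0.0, -0.055]
wrist_force: [1.4, 1.7, -0.0]
width: 0.0565
```

>>> move_arm(targets=[[[0,-12,0],[0,0,0],0.2],[[0,-12,0],[0,0,0],0.2],[[0,-12,-60],[0,0,0],0.2],[[0,-40,-110],[0,0,0],0.2],[[0,-80,-130],[0,0,0],0.2],[[0,-115,-130],[0,0,0],0.2],[[0,-115,-130],[0,0,0],0.2],[[0,-115,-130],[0,0,0],0.2],[[0,-115,-130],[0,0,0],0.2]])

```text
time: 12.6
tool_pos: [0.5735, 0.1477, 0.221]
ee_rot: [3.141, 0.001, -0.056]
wrist_force: [0.2, 0.3, -0.9]
width: 0.0563
```

Run:
```python
from h import *
st(); o=status.get_obs(); im=save('wrist','w5a.png')
x0,y0,x1,y1=170,40,490,260
cv2.imwrite('pics/w5.png',cv2.resize(im[y0:y1,x0:x1],None,fx=2.5,fy=2.5,interpolation=cv2.INTER_CUBIC)[...,::-1])
np.save('pics/o5.npy',[o])
```

```text
t 12.6 [0.5735 0.1477 0.221 ] [ 3.141e+00  1.000e-03 -5.600e-02] F [ 0.2  0.3 -0.9] w 0.0563
```

View pics/w5.png

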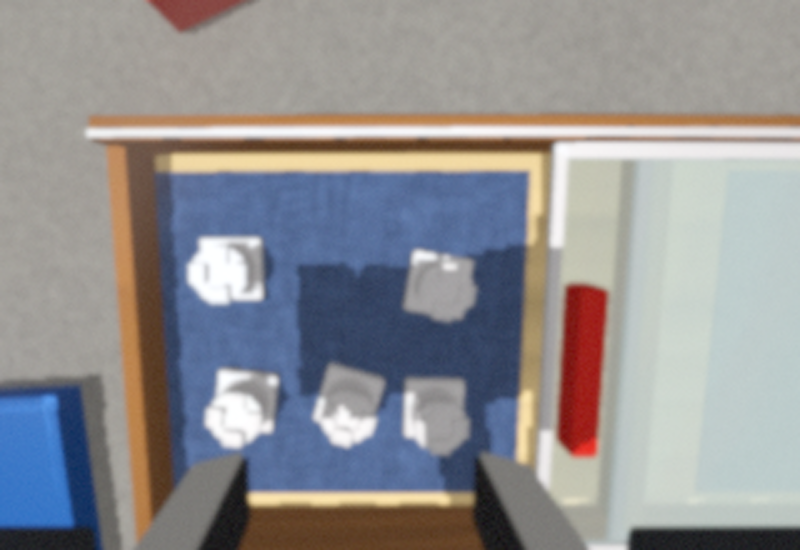

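The compartment is open and shows five rooks. Their tops are at full-frame px A (258,150), B (348,157), C (264,207), D (309,206) and E (346,210).

Run:
```python
from h import *
o=np.load('pics/o5.npy',allow_pickle=True)[0]
W=pix2w('wrist',[[258,150],[348,156.8],[263.6,206.8],[308.8,206],[346,210]],.057,o)
Rm=R.from_euler('z',CY).as_matrix()[:2,:2]
for n,w in zip('ABCDE',W): print(n,w.round(4),'case',((w[:2]-CC)@Rm).round(4), 'r',np.hypot(*w[:2]).round(3))
# foot corners as check (foot top z=.021): A foot spans, E foot spans
f=lambda u,v:(170+u/2.5,40+v/2.5)
print(pix2w('wrist',[f(232,268),f(440,280),f(247,393),f(351,392),f(436,400)],.021,o).round(4))
# case wall inner edge near / handle
print('near liner edge, handle',pix2w('wrist',[f(350,493)],.011,o).round(3),pix2w('wrist',[f(585,288),f(580,447)],.104,o).round(3))
# bin px in top
```

```text
A [0.6164 0.209  0.057 ] case [0.0396 0.1984] r 0.651
B [0.6031 0.1078 0.057 ] case [0.0318 0.0967] r 0.613
C [0.5499 0.2089 0.057 ] case [-0.0267  0.1947] r 0.588
D [0.5479 0.1556 0.057 ] case [-0.0258  0.1414] r 0.57
E [0.5406 0.1121 0.057 ] case [-0.0308  0.0975] r 0.552
[[0.6172 0.2095 0.021 ]
 [0.6054 0.1063 0.021 ]
 [0.5531 0.2077 0.021 ]
 [0.5506 0.154  0.021 ]
 [0.5439 0.1103 0.021 ]]
near liner edge, handle [[0.492 0.158 0.011]] [[0.606 0.058 0.104]
 [0.541 0.059 0.104]]
```

Run:
```python
from h import *
o4=dict(tool_pos=np.array([0.5788,0.2363,0.1998]),ee_rot=[3.142,0,-0.057])
print('bin far rim corners',pix2w('wrist',[[145,209.5],[267,201]],.045,o4).round(4))
im=np.load('pics/last_top.npy'); cv2.imwrite('pics/binc.png',cv2.resize(im[150:240,140:220],None,fx=6,fy=6,interpolation=cv2.INTER_CUBIC)[...,::-1])
go((0.617,0.209,0.15,CY+np.pi/2),(0.617,0.209,0.027,CY+np.pi/2))
```

```text
bin far rim corners [[0.5624 0.4337 0.045 ]
 [0.5645 0.2915 0.045 ]]
(0.617, 0.209, 0.15) shift [ 40.  -63.7  71. ] turn [ -0.    0.1 -90.1]
(0.617, 0.209, 0.027) shift [ 40.1 -63.8 194. ] turn [ -0.    0.1 -90.1]
```

View pics/binc.png

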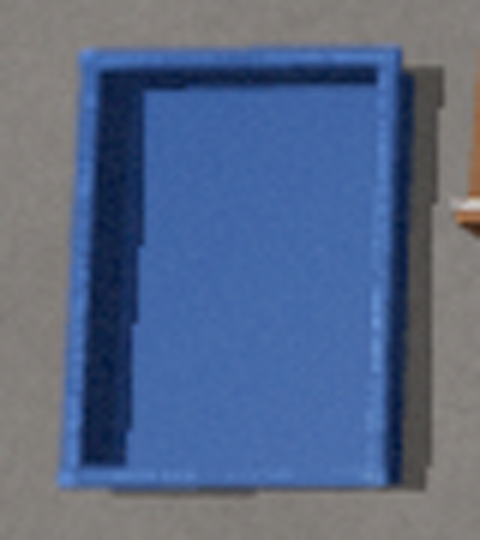

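The bin's rim corners are at top px (153.3,158.3), (207,158.3), (204.5,230.8) and (150,230.8). Now rook A.

>>> move_arm(targets=[[[10,-16,15],[0,0,-10],0.2],[[20,-32,30],[0,0,-20],0.2],[[30,-48,45],[0,0,-30],0.2],[[40,-64,60],[0,0,-40],0.2],[[40,-64,71],[0,0,-50],0.2],[[40,-64,71],[0,0,-60],0.2],[[40,-64,71],[0,0,-70],0.2],[[40,-64,71],[0,0,-80],0.2],[[40,-64,71],[0,0,-90],0.2],[[40,-64,71],[0,0,-90],0.2],[[40,-64,71],[0,0,-90],0.2]])

```text
time: 14.02
tool_pos: [0.6172, 0.2098, 0.1504]
ee_rot: [-3.142, 0.0, 1.513]
wrist_force: [-0.3, -0.3, 0.1]
width: 0.0563
```

Run:
```python
from h import *
st(); o=status.get_obs()
w=pix2w('top',[[153.3,158.3],[207,158.3],[204.5,230.8],[150,230.8]],.045); print(w.round(3),w.mean(0).round(3))
go((0.617,0.209,0.027,CY+np.pi/2))
```

```text
t 14.03 [0.6172 0.2098 0.1504] [-3.142  0.     1.513] F [-0.3 -0.3  0.1] w 0.0563
[[0.564 0.435 0.045]
 [0.561 0.295 0.045]
 [0.375 0.297 0.045]
 [0.376 0.436 0.045]] [0.469 0.366 0.045]
(0.617, 0.209, 0.027) shift [-8.000e-01 -1.000e-01  1.234e+02] turn [-0.   0.  -0.2]
```

>>> move_arm(targets=[[[0,0,50],[0,0,0],0.2],[[0,0,95],[0,0,0],0.2],[[0,0,117],[0,0,0],0.2],[[0,0,123],[0,0,0],0.2],[[0,0,123],[0,0,0],-1],[[0,0,123],[0,0,0],-1],[[0,0,123],[0,0,0],-1],[[0,0,123],[0,0,0],-1],[[0,0,123],[0,0,0],-1],[[0,0,80],[0,0,0],-1],[[0,0,30],[0,0,0],-1],[[0,0,0],[0,0,0],-1],[[0,0,0],[0,0,0],-1]])

```text
time: 15.65
tool_pos: [0.6185, 0.2108, 0.1535]
ee_rot: [3.136, -0.002, 1.516]
wrist_force: [0.8, 0.4, -1.4]
width: 0.0255
```

Run:
```python
from h import *
st(); B=np.array([.469,.366])
go((*(B+[.05,.03]),.15,CY+np.pi/2),(*(B+[.05,.03]),.024,CY+np.pi/2))
```

```text
t 15.65 [0.6185 0.2108 0.1535] [ 3.136e+00 -2.000e-03  1.516e+00] F [ 0.8  0.4 -1.4] w 0.0255
(np.float64(0.519), np.float64(0.396), 0.15) shift [ 179.5 -109.4    3.1] turn [ 0.3 -0.1  0. ]
(np.float64(0.519), np.float64(0.396), 0.024) shift [ 179.3 -110.1  129.1] turn [ 0.3 -0.1  0. ]
```

>>> move_arm(targets=[[[40,-25,0],[0,0,0],-1],[[85,-50,0],[0,0,0],-1],[[130,-78,0],[0,0,0],-1],[[165,-98,0],[0,0,0],-1],[[180,-109,0],[0,0,0],-1],[[180,-109,0],[0,0,0],-1],[[180,-109,40],[0,0,0],-1],[[180,-109,85],[0,0,0],-1],[[180,-109,115],[0,0,0],-1],[[180,-109,126],[0,0,0],-1],[[180,-109,127],[0,0,0],-1],[[180,-109,127],[0,0,0],-1]])

```text
time: 17.15
tool_pos: [0.5194, 0.3959, 0.0246]
ee_rot: [3.139, -0.001, 1.515]
wrist_force: [1.2, -0.2, -1.2]
width: 0.0254
```

>>> move_arm(targets=[[[0,0,2],[0,0,0],-0.15],[[0,0,2],[0,0,0],-0.15],[[0,0,2],[0,0,0],-0.15],[[0,0,-40],[0,0,0],-0.15],[[0,0,-90],[0,0,0],-0.15],[[0,0,-127],[0,0,0],0.2],[[-60,10,-127],[0,0,0],0.2],[[-120,20,-127],[0,0,0],0.2],[[-170,35,-127],[0,0,0],0.2],[[-185,42,-127],[0,0,0],0.2],[[-185,42,-127],[0,0,0],0.2],[[-185,42,-127],[0,0,0],0.2]])

```text
time: 18.65
tool_pos: [0.5496, 0.2106, 0.1504]
ee_rot: [-3.141, -0.001, 1.518]
wrist_force: [0.6, 0.1, -0.6]
width: 0.056
```

Run:
```python
from h import *
st(); o=status.get_obs(); 
go((0.551,0.2085,.027,CY+np.pi/2)); t=save('top','t2.png'); im=save('wrist','w6.png')
c=np.vstack([cv2.resize(t[100:240,130:350],(640,407)),im[:190]])
cv2.imwrite('pics/c6.png',c[...,::-1])
```

```text
t 18.65 [0.5496 0.2106 0.1504] [-3.141e+00 -1.000e-03  1.518e+00] F [ 0.6  0.1 -0.6] w 0.056
(0.551, 0.2085, 0.027) shift [ -2.1   1.5 123.4] turn [-0.  -0.   0.1]
```

View pics/c6.png

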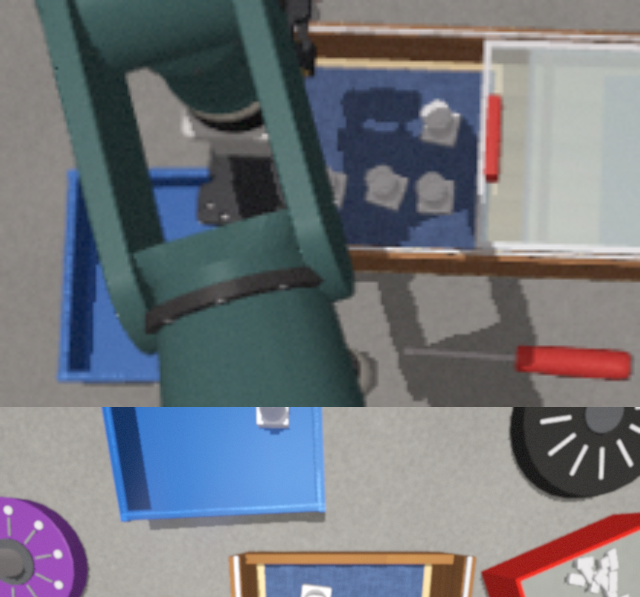

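Rook A stands in the bin (wrist part, px (272,10)). Rooks B, C, D and E are where I measured them. Now rook C.

>>> move_arm(targets=[[[-2,1,50],[0,0,0],0.2],[[-2,1,95],[0,0,0],0.2],[[-2,1,117],[0,0,0],0.2],[[-2,1,123],[0,0,0],0.2],[[-2,1,123],[0,0,0],-1],[[-2,1,123],[0,0,0],-1],[[-2,1,123],[0,0,0],-1],[[-2,1,123],[0,0,0],-1],[[-2,1,123],[0,0,0],-1],[[-2,1,80],[0,0,0],-1],[[-2,1,30],[0,0,0],-1],[[-2,1,0],[0,0,0],-1],[[-2,1,0],[0,0,0],-1],[[-2,1,0],[0,0,0],-1]])

```text
time: 20.5
tool_pos: [0.5498, 0.2066, 0.1481]
ee_rot: [-3.138, 0.001, 1.516]
wrist_force: [-0.4, 0.5, -2.0]
width: 0.0252
```

Run:
```python
from h import *
st(); B=np.array([.469,.366])
go((*(B+[-.05,.03]),.023,CY+np.pi/2))
```

```text
t 20.5 [0.5498 0.2066 0.1481] [-3.138e+00  1.000e-03  1.516e+00] F [-0.4  0.5 -2. ] w 0.0252
(np.float64(0.419), np.float64(0.396), 0.023) shift [ 182.1 -140.6  125.3] turn [-0.2  0.1 -0. ]
```

>>> move_arm(targets=[[[40,-30,0],[0,0,0],-1],[[85,-65,0],[0,0,0],-1],[[130,-100,0],[0,0,0],-1],[[165,-128,0],[0,0,0],-1],[[182,-141,0],[0,0,0],-1],[[182,-141,0],[0,0,0],-1],[[182,-141,40],[0,0,0],-1],[[182,-141,85],[0,0,0],-1],[[182,-141,115],[0,0,0],-1],[[182,-141,126],[0,0,0],-1],[[182,-141,127],[0,0,0],-1],[[182,-141,127],[0,0,0],-1]])

```text
time: 22.0
tool_pos: [0.4213, 0.3966, 0.0246]
ee_rot: [3.139, -0.001, 1.515]
wrist_force: [0.6, -1.2, -1.1]
width: 0.0254
```

>>> move_arm(targets=[[[0,0,2],[0,0,0],-0.15],[[0,0,2],[0,0,0],-0.15],[[0,0,2],[0,0,0],-0.15],[[0,0,-40],[0,0,0],-0.15],[[0,0,-90],[0,0,0],-0.15],[[0,0,-127],[0,0,0],0.2],[[-50,30,-127],[0,0,0],0.2],[[-100,60,-127],[0,0,0],0.2],[[-150,90,-127],[0,0,0],0.2],[[-200,120,-127],[0,0,0],0.2],[[-233,143,-127],[0,0,0],0.2],[[-233,143,-127],[0,0,0],0.2],[[-233,143,-127],[0,0,0],0.2],[[-233,143,-127],[0,0,0],0.2]])

```text
time: 23.75
tool_pos: [0.5495, 0.1573, 0.1506]
ee_rot: [3.142, -0.0, 1.518]
wrist_force: [0.2, -0.3, -0.2]
width: 0.0564
```

Run:
```python
from h import *
st(); o=status.get_obs(); 
go((0.549,0.1555,.027,CY+np.pi/2)); im=save('wrist','w7.png')
```

```text
t 23.75 [0.5495 0.1573 0.1506] [ 3.142 -0.     1.518] F [ 0.2 -0.3 -0.2] w 0.0564
(0.549, 0.1555, 0.027) shift [ -1.8  -0.4 123.6] turn [ 0.  -0.   0.1]
```

View pics/w7.png

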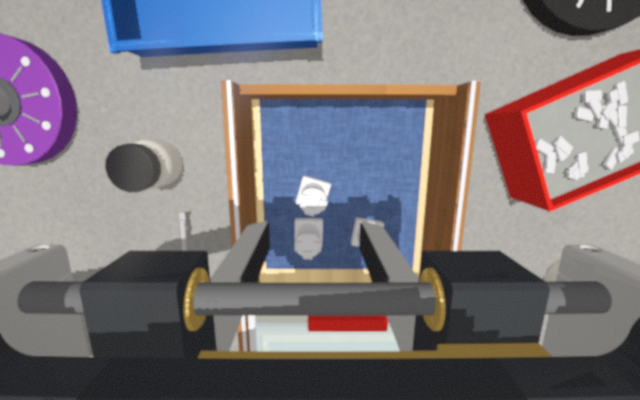

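Rook D is centred between the jaws at (313,195), with E at (308,238) and B at (367,233). Gripping D.

>>> move_arm(targets=[[[-2,0,50],[0,0,0],0.2],[[-2,0,95],[0,0,0],0.2],[[-2,0,117],[0,0,0],0.2],[[-2,0,123],[0,0,0],0.2],[[-2,0,123],[0,0,0],-1],[[-2,0,123],[0,0,0],-1],[[-2,0,123],[0,0,0],-1],[[-2,0,123],[0,0,0],-1],[[-2,0,123],[0,0,0],-1],[[-2,0,80],[0,0,0],-1],[[-2,0,30],[0,0,0],-1],[[-2,0,0],[0,0,0],-1],[[-2,0,0],[0,0,0],-1],[[-2,0,0],[0,0,0],-1]])

```text
time: 25.55
tool_pos: [0.549, 0.1537, 0.1482]
ee_rot: [-3.139, 0.001, 1.516]
wrist_force: [-0.3, 0.1, -2.2]
width: 0.0254
```

Run:
```python
from h import *
st(); B=np.array([.469,.366])
go((*(B+[-.05,-.03]),.023,CY+np.pi/2))
```

```text
t 25.55 [0.549  0.1537 0.1482] [-3.139e+00  1.000e-03  1.516e+00] F [-0.3  0.1 -2.2] w 0.0254
(np.float64(0.419), np.float64(0.33599999999999997), 0.023) shift [ 175.  -139.3  125.4] turn [-0.2  0.1  0. ]
```

>>> move_arm(targets=[[[40,-30,0],[0,0,0],-1],[[85,-65,0],[0,0,0],-1],[[130,-100,0],[0,0,0],-1],[[160,-128,0],[0,0,0],-1],[[175,-139,0],[0,0,0],-1],[[175,-139,0],[0,0,0],-1],[[175,-139,40],[0,0,0],-1],[[175,-139,85],[0,0,0],-1],[[175,-139,115],[0,0,0],-1],[[175,-139,126],[0,0,0],-1],[[175,-139,127],[0,0,0],-1],[[175,-139,127],[0,0,0],-1]])

```text
time: 27.05
tool_pos: [0.422, 0.3364, 0.0245]
ee_rot: [3.139, -0.001, 1.515]
wrist_force: [0.5, -0.1, -1.6]
width: 0.0255
```

>>> move_arm(targets=[[[0,0,2],[0,0,0],-0.15],[[0,0,2],[0,0,0],-0.15],[[0,0,2],[0,0,0],-0.15],[[0,0,-40],[0,0,0],-0.15],[[0,0,-90],[0,0,0],-0.15],[[0,0,-127],[0,0,0],0.2],[[-50,30,-127],[0,0,0],0.2],[[-100,60,-127],[0,0,0],0.2],[[-150,90,-127],[0,0,0],0.2],[[-200,120,-127],[0,0,0],0.2],[[-217,133,-127],[0,0,0],0.2],[[-217,133,-127],[0,0,0],0.2],[[-217,133,-127],[0,0,0],0.2],[[-217,133,-127],[0,0,0],0.2]])

```text
time: 28.8
tool_pos: [0.541, 0.1141, 0.1506]
ee_rot: [-3.141, -0.0, 1.519]
wrist_force: [0.2, 0.6, -0.6]
width: 0.0565
```

Run:
```python
from h import *
st(); o=status.get_obs(); 
go((0.5415,0.112,.027,CY+np.pi/2)); im=save('wrist','w8.png')
# automatic check: bright blobs near predicted
print(w2pix('wrist',[[.5415,.112,.057],[.604,.1075,.057]],o).round())
m=((im.max(2).astype(int)-im.min(2)<30)&(im.max(2)>90)&(im.max(2)<256)).astype(np.uint8)[150:250,262:420]
n,l,s,c=cv2.connectedComponentsWithStats(m)
for k in range(1,n):
    if s[k,4]>80: print(s[k,4],c[k]+[262,150])
```

```text
t 28.8 [0.541  0.1141 0.1506] [-3.141 -0.     1.519] F [ 0.2  0.6 -0.6] w 0.0565
(0.5415, 0.112, 0.027) shift [ -2.1   0.7 123.6] turn [-0.  -0.   0.2]
[[316. 203.]
 [383. 204.]]
100 [268.64 188.62]
1057 [313.82876064 196.0614948 ]
1185 [377.05822785 197.63122363]
623 [379.97913323 235.86516854]
96 [315.59375    232.07291667]
```

Rook E is where predicted (blob at 314,196). Gripping E.

>>> move_arm(targets=[[[-2,0,50],[0,0,0],0.2],[[-2,0,95],[0,0,0],0.2],[[-2,0,117],[0,0,0],0.2],[[-2,0,123],[0,0,0],0.2],[[-2,0,123],[0,0,0],-1],[[-2,0,123],[0,0,0],-1],[[-2,0,123],[0,0,0],-1],[[-2,0,123],[0,0,0],-1],[[-2,0,123],[0,0,0],-1],[[-2,0,80],[0,0,0],-1],[[-2,0,30],[0,0,0],-1],[[-2,0,0],[0,0,0],-1],[[-2,0,0],[0,0,0],-1],[[-2,0,0],[0,0,0],-1]])

```text
time: 30.6
tool_pos: [0.5405, 0.1102, 0.1482]
ee_rot: [-3.138, 0.001, 1.516]
wrist_force: [-0.9, -0.1, -2.6]
width: 0.0256
```

Run:
```python
from h import *
st(); B=np.array([.469,.366])
go((*(B+[.05,-.03]),.023,CY+np.pi/2))
```

```text
t 30.6 [0.5405 0.1102 0.1482] [-3.138e+00  1.000e-03  1.516e+00] F [-0.9 -0.1 -2.6] w 0.0256
(np.float64(0.519), np.float64(0.33599999999999997), 0.023) shift [224.4 -33.4 125.1] turn [-0.2  0.   0. ]
```

>>> move_arm(targets=[[[45,-7,0],[0,0,0],-1],[[90,-14,0],[0,0,0],-1],[[135,-20,0],[0,0,0],-1],[[180,-27,0],[0,0,0],-1],[[213,-33,0],[0,0,0],-1],[[224,-34,0],[0,0,0],-1],[[224,-34,0],[0,0,0],-1],[[224,-34,40],[0,0,0],-1],[[224,-34,85],[0,0,0],-1],[[224,-34,115],[0,0,0],-1],[[224,-34,126],[0,0,0],-1],[[224,-34,127],[0,0,0],-1],[[224,-34,127],[0,0,0],-1]])

```text
time: 32.22
tool_pos: [0.5211, 0.336, 0.025]
ee_rot: [3.139, -0.001, 1.516]
wrist_force: [0.0, -0.1, -0.8]
width: 0.0257
```

>>> move_arm(targets=[[[0,0,2],[0,0,0],-0.15],[[0,0,2],[0,0,0],-0.15],[[0,0,2],[0,0,0],-0.15],[[0,0,-40],[0,0,0],-0.15],[[0,0,-90],[0,0,0],-0.15],[[0,0,-127],[0,0,0],0.2],[[-50,25,-127],[0,0,0],0.2],[[-100,45,-127],[0,0,0],0.2],[[-150,65,-127],[0,0,0],0.2],[[-200,85,-127],[0,0,0],0.2],[[-225,96,-127],[0,0,0],0.2],[[-225,96,-127],[0,0,0],0.2],[[-225,96,-127],[0,0,0],0.2],[[-225,96,-127],[0,0,0],0.2]])

```text
time: 33.98
tool_pos: [0.603, 0.1075, 0.1505]
ee_rot: [3.142, -0.0, 1.518]
wrist_force: [-0.2, 0.1, 0.3]
width: 0.057
```

Run:
```python
from h import *
st(); o=status.get_obs(); 
go((0.604,0.108,.027,CY+np.pi/2)); im=save('wrist','w9.png')
print(w2pix('wrist',[[.604,.108,.057]],o).round())
m=((im.max(2).astype(int)-im.min(2)<30)&(im.max(2)>90)&(im.max(2)<256)).astype(np.uint8)[150:250,262:420]
n,l,s,c=cv2.connectedComponentsWithStats(m)
for k in range(1,n):
    if s[k,4]>80: print(s[k,4],c[k]+[262,150])
```

```text
t 33.98 [0.603  0.1075 0.1505] [ 3.142 -0.     1.518] F [-0.2  0.1  0.3] w 0.057
(0.604, 0.108, 0.027) shift [  0.5   1.  123.5] turn [ 0.  -0.   0.1]
[[317. 200.]]
2806 [400.55951532 208.25481112]
1058 [315.75047259 194.06899811]
180 [314.         229.50555556]
184 [314.         248.48369565]
```

>>> move_arm(targets=[[[0,1,50],[0,0,0],0.2],[[0,1,95],[0,0,0],0.2],[[0,1,117],[0,0,0],0.2],[[0,1,123],[0,0,0],0.2],[[0,1,123],[0,0,0],-1],[[0,1,123],[0,0,0],-1],[[0,1,123],[0,0,0],-1],[[0,1,123],[0,0,0],-1],[[0,1,123],[0,0,0],-1],[[0,1,80],[0,0,0],-1],[[0,1,30],[0,0,0],-1],[[0,1,0],[0,0,0],-1],[[0,1,0],[0,0,0],-1],[[0,1,0],[0,0,0],-1]])

```text
time: 35.78
tool_pos: [0.6033, 0.1058, 0.148]
ee_rot: [-3.138, 0.001, 1.516]
wrist_force: [0.1, -0.3, -2.0]
width: 0.0253
```

Run:
```python
from h import *
st(); B=np.array([.469,.366])
go((*B,.2,CY+np.pi/2),(*(B),.023,CY+np.pi/2))
```

```text
t 35.77 [0.6033 0.1058 0.148 ] [-3.138e+00  1.000e-03  1.516e+00] F [ 0.1 -0.3 -2. ] w 0.0253
(np.float64(0.469), np.float64(0.366), 0.2) shift [ 252.4 -148.4  -51.6] turn [-0.2  0.   0. ]
(np.float64(0.469), np.float64(0.366), 0.023) shift [ 252.5 -147.8  125.4] turn [-0.2  0.   0. ]
```

>>> move_arm(targets=[[[45,-25,0],[0,0,0],-1],[[90,-50,-15],[0,0,0],-1],[[135,-75,-30],[0,0,0],-1],[[180,-100,-40],[0,0,0],-1],[[225,-125,-50],[0,0,0],-1],[[252,-148,-50],[0,0,0],-1],[[252,-148,-50],[0,0,0],-1],[[252,-148,-50],[0,0,0],-1]])

```text
time: 36.78
tool_pos: [0.4699, 0.3648, 0.198]
ee_rot: [-3.139, 0.003, 1.516]
wrist_force: [0.4, -0.1, -2.0]
width: 0.0255
```

Run:
```python
from h import *
st(); im=save('wrist','w10.png')
```

```text
t 36.77 [0.4699 0.3648 0.198 ] [-3.139e+00  3.000e-03  1.516e+00] F [ 0.4 -0.1 -2. ] w 0.0255
```

View pics/w10.png

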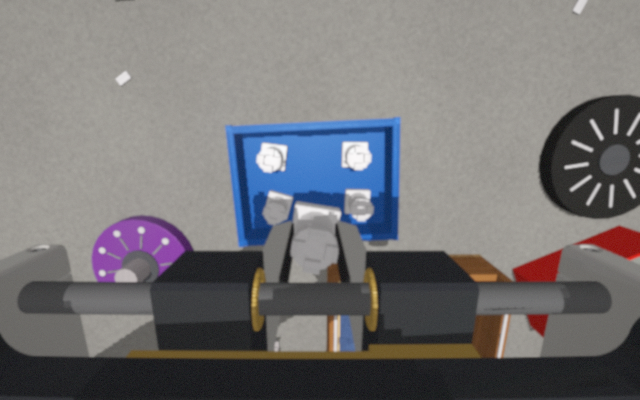

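Four rooks stand in the corners at (271,158), (356,156), (278,206) and (360,205), and the centre is free. I'll place the fifth there.

>>> move_arm(targets=[[[0,0,50],[0,0,0],-1],[[0,0,100],[0,0,0],-1],[[0,0,145],[0,0,0],-1],[[0,0,168],[0,0,0],-1],[[0,0,177],[0,0,0],-1],[[0,0,178],[0,0,0],-1],[[0,0,178],[0,0,0],-0.15],[[0,0,178],[0,0,0],-0.15],[[0,0,178],[0,0,0],-0.15],[[0,0,130],[0,0,0],-0.15],[[0,0,70],[0,0,0],-0.15],[[0,0,0],[0,0,0],-0.15],[[0,0,0],[0,0,0],-0.15],[[0,0,0],[0,0,0],-0.15]])

```text
time: 38.58
tool_pos: [0.4705, 0.3659, 0.2011]
ee_rot: [3.14, -0.001, 1.516]
wrist_force: [-0.2, -0.0, -0.3]
width: 0.0399
```

Run:
```python
from h import *
st(); im=save('wrist','w11.png')
p=case2w([0,.03]); print(p); go((*case2w([0,.025]),.2,CY))
```

```text
t 38.58 [0.4705 0.3659 0.2011] [ 3.140e+00 -1.000e-03  1.516e+00] F [-0.2 -0.  -0.3] w 0.0399
[0.56764018 0.04295513]
(np.float64(0.5673668181548359), np.float64(0.03796260819969762), 0.2) shift [-321.6  115.2   -0.7] turn [-0.   0.1 90. ]
```

View pics/w11.png

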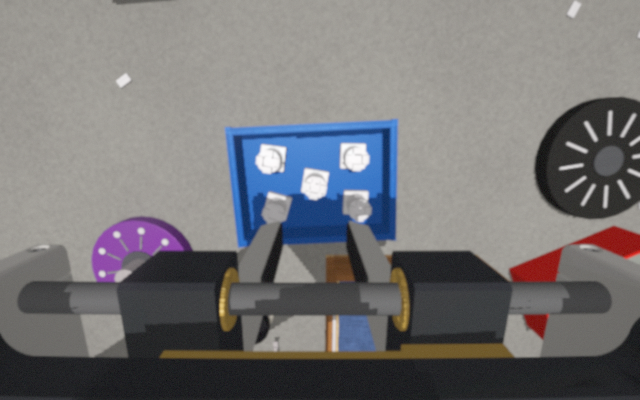

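All five rooks stand in the bin, the fifth at (315,184). Next I'll shut the upper cover.

>>> move_arm(targets=[[[-33,12,0],[0,0,10],0.2],[[-66,25,0],[0,0,20],0.2],[[-100,37,0],[0,0,30],0.2],[[-133,50,0],[0,0,40],0.2],[[-166,62,0],[0,0,50],0.2],[[-200,75,0],[0,0,60],0.2],[[-233,87,0],[0,0,70],0.2],[[-266,100,0],[0,0,80],0.2],[[-303,114,0],[0,0,90],0.2],[[-303,114,0],[0,0,90],0.2],[[-303,114,0],[0,0,90],0.2],[[-303,114,0],[0,0,90],0.2]])

```text
time: 40.12
tool_pos: [0.567, 0.058, 0.1996]
ee_rot: [-3.141, 0.002, -0.052]
wrist_force: [-0.7, 0.6, -0.5]
width: 0.0562
```

Run:
```python
from h import *
st(); o=status.get_obs(); im=save('wrist','w12.png')
m=cv2.inRange(cv2.cvtColor(im,cv2.COLOR_RGB2HSV),(0,150,90),(8,255,255))
n,l,s,c=cv2.connectedComponentsWithStats(m)
Rm=R.from_euler('z',CY).as_matrix()[:2,:2]
for k in range(1,n):
    if s[k,4]>100:
        w=pix2w('wrist',[c[k]],.104,o)[0]; print(s[k],c[k].round(1),w.round(3),'case',((w[:2]-CC)@Rm).round(3))
```

```text
t 40.12 [0.567  0.058  0.1996] [-3.141e+00  2.000e-03 -5.200e-02] F [-0.7  0.6 -0.5] w 0.0562
[ 115    0  120   37 1899] [179.8  14.3] [0.729 0.161 0.104] case [0.154 0.157]
[451   0  64  13 407] [486.7   3.8] [ 0.723 -0.092  0.104] case [ 0.163 -0.096]
[312 155  10  72 717] [316.5 190.5] [0.574 0.056 0.104] case [0.006 0.043]
[ 556  155   52   73 2622] [581.3 189.2] [ 0.562 -0.194  0.104] case [ 0.008 -0.207]
```

The handle is centred in the jaws. I'll descend and push left.

>>> move_arm(targets=[[[0,0,50],[0,0,0],0.2],[[0,0,90],[0,0,0],0.2],[[0,0,108],[0,0,0],0.2],[[0,0,108],[0,0,0],0.2],[[0,-15,108],[0,0,0],0.2],[[0,-28,108],[0,0,0],0.2],[[0,-43,108],[0,0,0],0.2],[[0,-58,108],[0,0,0],0.2],[[0,-73,108],[0,0,0],0.2],[[0,-88,108],[0,0,0],0.2],[[0,-103,108],[0,0,0],0.2],[[0,-118,108],[0,0,0],0.2],[[0,-133,108],[0,0,0],0.2],[[0,-148,108],[0,0,0],0.2],[[0,-163,108],[0,0,0],0.2],[[0,-178,108],[0,0,0],0.2],[[0,-190,108],[0,0,0],0.2],[[0,-195,108],[0,0,0],0.2],[[0,-198,108],[0,0,0],0.2],[[0,-198,108],[0,0,0],0.2]])

```text
time: 42.68
tool_pos: [0.5784, 0.2551, 0.0922]
ee_rot: [-3.141, 0.0, -0.054]
wrist_force: [-0.2, 0.2, 0.2]
width: 0.0563
```

>>> move_arm(targets=[[[0,-2,0],[0,0,0],0.2],[[0,-3,0],[0,0,0],0.2],[[0,-4,0],[0,0,0],0.2],[[0,-4,0],[0,0,0],0.2]])

```text
time: 43.18
tool_pos: [0.5786, 0.2585, 0.0922]
ee_rot: [3.141, 0.0, -0.055]
wrist_force: [1.2, -1.4, -0.8]
width: 0.0562
```

>>> move_arm(targets=[[[0,-2,0],[0,0,0],0.2],[[0,-4,0],[0,0,0],0.2],[[0,-4,0],[0,0,0],0.2]])

```text
time: 43.55
tool_pos: [0.5788, 0.2613, 0.0922]
ee_rot: [3.139, 0.0, -0.055]
wrist_force: [0.8, -4.0, -0.8]
width: 0.0563
```

>>> move_arm(targets=[[[0,-2,0],[0,0,0],0.2],[[0,-2,0],[0,0,0],0.2]])

```text
time: 43.8
tool_pos: [0.5788, 0.2613, 0.0921]
ee_rot: [3.135, 0.001, -0.056]
wrist_force: [-1.2, -9.5, 0.2]
width: 0.0565
```

The force rose to 9.5 N with no motion, so the upper cover is at its shut stop. Next I'll confirm the lower cover is shut by pushing it gently.

>>> move_arm(targets=[[[0,10,0],[0,0,0],0.2],[[0,15,-50],[0,0,0],0.2],[[0,40,-100],[0,0,0],0.2],[[0,100,-108],[0,0,0],0.2],[[0,160,-108],[0,0,0],0.2],[[0,220,-108],[0,0,0],0.2],[[0,280,-108],[0,0,0],0.2],[[0,340,-108],[0,0,0],0.2],[[0,400,-108],[0,0,0],0.2],[[0,450,-108],[0,0,0],0.2],[[0,476,-108],[0,0,0],0.2],[[0,476,-108],[0,0,0],0.2],[[0,476,-108],[0,0,0],0.2],[[0,476,-108],[0,0,0],0.2]])

```text
time: 45.55
tool_pos: [0.5534, -0.2092, 0.2008]
ee_rot: [-3.141, -0.001, -0.053]
wrist_force: [0.1, 0.1, 0.3]
width: 0.0562
```

Run:
```python
from h import *
st(); o=status.get_obs(); im=save('wrist','w13.png')
m=cv2.inRange(cv2.cvtColor(im,cv2.COLOR_RGB2HSV),(0,150,90),(8,255,255))
n,l,s,c=cv2.connectedComponentsWithStats(m)
Rm=R.from_euler('z',CY).as_matrix()[:2,:2]
for k in range(1,n):
    if s[k,4]>100:
        w=pix2w('wrist',[c[k]],.104,o)[0]; print(s[k],c[k].round(1),w.round(3),'case',((w[:2]-CC)@Rm).round(3))
```

```text
t 45.55 [ 0.5534 -0.2092  0.2008] [-3.141e+00 -1.000e-03 -5.300e-02] F [0.1 0.1 0.3] w 0.0562
[211   0  48   9 247] [239.    2.8] [ 0.721 -0.156  0.104] case [ 0.164 -0.16 ]
[309 155  10  73 715] [313.5 190.5] [ 0.561 -0.208  0.104] case [ 0.007 -0.221]
```

View pics/w13.png

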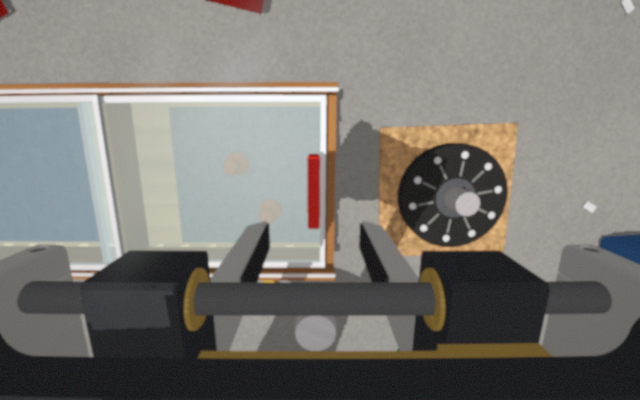

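The lower handle is at case y -0.221, which mirrors the upper one. The disc lies on the mat with its hub top at (467,204). A gentle nudge on the lower cover comes next.

>>> move_arm(targets=[[[0,0,50],[0,0,0],0.2],[[0,0,90],[0,0,0],0.2],[[0,0,108],[0,0,0],0.2],[[0,0,108],[0,0,0],0.2],[[0,10,108],[0,0,0],0.2],[[0,18,108],[0,0,0],0.2],[[0,22,108],[0,0,0],0.2],[[0,24,108],[0,0,0],0.2],[[0,25,108],[0,0,0],0.2],[[0,25,108],[0,0,0],0.2]])

```text
time: 46.85
tool_pos: [0.5522, -0.2346, 0.0932]
ee_rot: [-3.14, -0.001, -0.054]
wrist_force: [0.3, 5.2, 4.0]
width: 0.0564
```

>>> move_arm(targets=[[[0,2,0],[0,0,0],0.2],[[0,3,0],[0,0,0],0.2],[[0,3,0],[0,0,0],0.2]])

```text
time: 47.22
tool_pos: [0.5522, -0.2346, 0.093]
ee_rot: [-3.135, -0.001, -0.053]
wrist_force: [1.3, 11.3, 5.5]
width: 0.0565
```

The lower cover is at its stop: 11 N and no motion. I'll lift off and fetch the disc.

Run:
```python
from h import *
o=dict(tool_pos=np.array([0.5534,-0.2092,0.2008]),ee_rot=[-3.141,-.001,-.053])
h=pix2w('wrist',[[467,204]],.058,o)[0]; print(h)
go((h[0],h[1],.2,CY),(*case2w([0,-.116]),.2,CY))
```

```text
[ 0.52674884 -0.37690215  0.058     ]
(np.float64(0.5267488447207985), np.float64(-0.3769021534573316), 0.2) shift [ -17.9  142.7 -108. ] turn [-0.4 -0.   0.1]
(np.float64(0.5596579637615612), np.float64(-0.10282650204659698), 0.2) shift [   0.6 -132.8 -106.1] turn [-0.4 -0.   0.1]
```

>>> move_arm(targets=[[[0,-12,0],[0,0,0],0.2],[[0,-15,-50],[0,0,0],0.2],[[0,20,-107],[0,0,0],1],[[0,80,-107],[0,0,0],1],[[-15,130,-107],[0,0,0],1],[[-18,141,-107],[0,0,0],1],[[-18,141,-107],[0,0,0],1],[[-18,141,-107],[0,0,0],1],[[-18,141,-107],[0,0,0],1]])

```text
time: 48.35
tool_pos: [0.5264, -0.3771, 0.1997]
ee_rot: [3.141, -0.0, -0.053]
wrist_force: [0.2, 0.4, 0.5]
width: 0.0942
```

Run:
```python
from h import *
st(); o=status.get_obs(); im=save('wrist','w14.png')
print(w2pix('wrist',[[.5278,-.3782,.058]],o))
g=cv2.cvtColor(im,cv2.COLOR_RGB2GRAY)
sat=(im.max(2).astype(int)-im.min(2))
m=((sat<25)&(g>105)&(g<200)).astype(np.uint8)[150:225,280:355]
n,l,s,c=cv2.connectedComponentsWithStats(m)
for k in range(1,n):
    if s[k,4]>80: print(s[k],c[k]+[280,150],pix2w('wrist',[c[k]+[280,150]],.058,o).round(4))
```

```text
t 48.35 [ 0.5264 -0.3771  0.1997] [ 3.141 -0.    -0.053] F [0.2 0.4 0.5] w 0.0942
[[315.44697684 187.02133944]]
[ 23  23  25  27 526] [315.04372624 186.47148289] [[ 0.5284 -0.3778  0.058 ]]
```

>>> move_arm(targets=[[[1,0,50],[0,0,0],1],[[1,0,100],[0,0,0],1],[[1,0,150],[0,0,0],1],[[1,0,167],[0,0,0],1],[[1,0,167],[0,0,0],1],[[1,0,167],[0,0,0],-1],[[1,0,167],[0,0,0],-1],[[1,0,167],[0,0,0],-1],[[1,0,167],[0,0,0],-1],[[1,0,167],[0,0,0],-1],[[1,0,167],[0,0,0],-1],[[1,0,167],[0,0,0],-1],[[1,0,167],[0,0,0],-1]])

```text
time: 50.02
tool_pos: [0.5268, -0.3784, 0.0324]
ee_rot: [-3.141, 0.0, -0.055]
wrist_force: [-0.6, 0.5, 0.1]
width: 0.0271
```

>>> move_arm(targets=[[[0,0,-30],[0,0,0],-1],[[0,0,-70],[0,0,0],-1],[[0,0,-110],[0,0,0],-1],[[0,0,-140],[0,0,0],-1],[[0,0,-140],[0,0,0],-1],[[0,0,-140],[0,0,0],-1]])

```text
time: 50.78
tool_pos: [0.5259, -0.3777, 0.1695]
ee_rot: [-3.139, 0.004, -0.055]
wrist_force: [0.6, -0.2, -6.0]
width: 0.0273
```

Run:
```python
from h import *
st(); go((*case2w([0,-.116]),.172,CY))
```

```text
t 50.77 [ 0.5259 -0.3777  0.1695] [-3.139  0.004 -0.055] F [ 0.6 -0.2 -6. ] w 0.0273
(np.float64(0.5596579637615612), np.float64(-0.10282650204659698), 0.172) shift [  18.7 -276.4   -1.8] turn [-0.2  0.2  0. ]
```

>>> move_arm(targets=[[[3,-40,0],[0,0,0],-1],[[6,-80,0],[0,0,0],-1],[[9,-120,0],[0,0,0],-1],[[11,-160,0],[0,0,0],-1],[[14,-200,0],[0,0,0],-1],[[17,-240,0],[0,0,0],-1],[[18,-265,0],[0,0,0],-1],[[18,-276,0],[0,0,0],-1],[[18,-276,0],[0,0,0],-1],[[18,-276,0],[0,0,0],-1],[[18,-276,30],[0,0,0],-1],[[18,-276,55],[0,0,0],-1],[[18,-276,68],[0,0,0],-1],[[18,-276,71],[0,0,0],-1],[[18,-276,71],[0,0,0],-1]])

```text
time: 52.65
tool_pos: [0.5604, -0.1044, 0.1023]
ee_rot: [3.141, -0.001, -0.055]
wrist_force: [0.3, -0.5, -4.7]
width: 0.0272
```

Run:
```python
from h import *
st(); o=status.get_obs(); im=save('wrist','w15.png')
```

```text
t 52.65 [ 0.5604 -0.1044  0.1023] [ 3.141e+00 -1.000e-03 -5.500e-02] F [ 0.3 -0.5 -4.7] w 0.0272
```

View pics/w15.png

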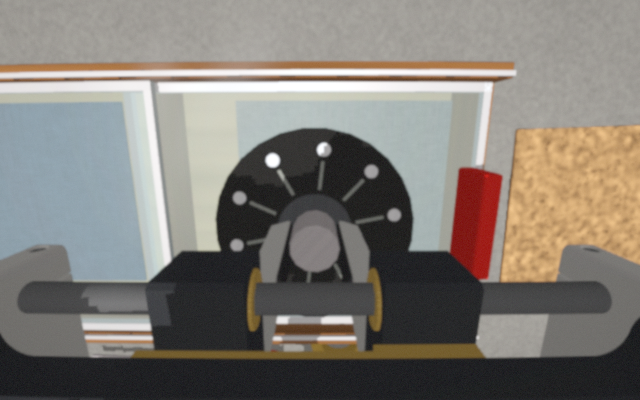

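The disc is level between the upper cover's edge (x≈155) and the red handle (x≈460), clear on both sides. I'll lower the last few millimetres.

>>> move_arm(targets=[[[0,0,2],[0,0,0],-1],[[0,0,4],[0,0,0],-1],[[0,0,5],[0,0,0],-1],[[0,0,5],[0,0,0],-1]])

```text
time: 53.2
tool_pos: [0.5598, -0.1039, 0.0965]
ee_rot: [3.142, -0.0, -0.055]
wrist_force: [0.4, -0.0, -4.8]
width: 0.0275
```

>>> move_arm(targets=[[[0,0,1],[0,0,0],-1],[[0,0,2],[0,0,0],-1],[[0,0,2],[0,0,0],-1]])

```text
time: 53.58
tool_pos: [0.5599, -0.1039, 0.0963]
ee_rot: [3.141, -0.001, -0.055]
wrist_force: [-4.7, 0.7, 5.1]
width: 0.0276
```

Contact: the force went from -4.8 to +5 N. I'll release and rise clear.

>>> move_arm(targets=[[[0,0,-1],[0,0,0],1],[[0,0,-1],[0,0,0],1],[[0,0,-1],[0,0,0],1],[[0,0,-1],[0,0,0],1],[[0,0,-1],[0,0,0],1],[[0,0,-50],[0,0,0],1],[[0,0,-100],[0,0,0],1],[[0,0,-150],[0,0,0],1],[[-60,30,-170],[0,0,0],1],[[-120,60,-170],[0,0,0],1],[[-180,120,-170],[0,0,0],1],[[-220,180,-170],[0,0,0],1],[[-240,240,-170],[0,0,0],1],[[-240,300,-170],[0,0,0],1],[[-240,300,-170],[0,0,0],1],[[-240,300,-170],[0,0,0],1]])

```text
time: 55.58
tool_pos: [0.3027, -0.3922, 0.2635]
ee_rot: [-3.14, 0.001, -0.059]
wrist_force: [1.0, 0.4, -0.8]
width: 0.0938
```

Run:
```python
from h import *
st(); t=save('top','t3.png')
cv2.imwrite('pics/t3c.png',cv2.resize(t[90:245,140:510],(800,335),interpolation=cv2.INTER_CUBIC)[...,::-1])
hsv=cv2.cvtColor(t,cv2.COLOR_RGB2HSV)
for x0,y0,x1,y1 in [(215,120,240,170),(398,130,420,175)]:
    m=cv2.inRange(hsv,(0,150,90),(8,255,255))[y0:y1,x0:x1]; p=np.argwhere(m>0)
    print((cv2.minAreaRect(p[:,::-1].astype(np.float32))[0]+np.array([x0,y0])))
```

```text
t 55.58 [ 0.3027 -0.3922  0.2635] [-3.14e+00  1.00e-03 -5.90e-02] F [ 1.   0.4 -0.8] w 0.0938
[224.50253773 144.964468  ]
[409.  151.5]
```

View pics/t3c.png

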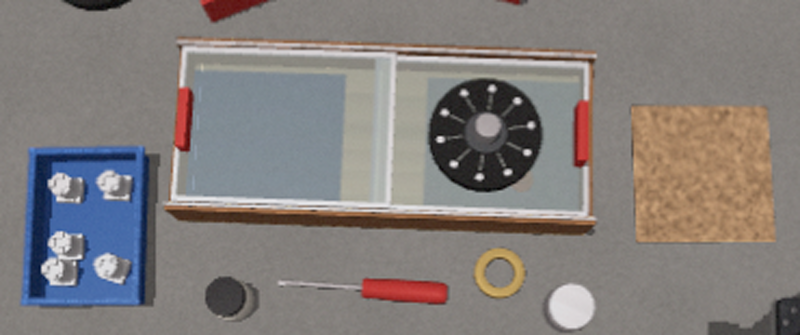

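The top view shows:
- The disc lies flat on the lower cover, hub at crop (488,125), between the upper cover's edge and the handle.
- Both covers are shut, with the handles slightly further out than at the start.
- Five rooks are in the bin. The middle one was knocked toward a corner but is still inside.
- The bystanders are in place.

I'm handing in.

```bash
python3 -c "
from h import *
print(pix2w('top',[[365.7,147.8]],.122), case2w([0,-.116])); print(order.close_job())"
```

```text
[[ 0.55971659 -0.10478596  0.122     ]] [ 0.55965796 -0.1028265 ]
the job is handed in; nothing more can be done
None
```

The job is handed in, at about 56 s of the 210 s allowed; closing the job gives no verdict. I set the disc on the mat, opened the upper cover about 18 cm, and put all five rooks in the blue bin. Then I shut both covers and put the disc back on the lower cover.

- **Disc:** the last top view puts it about 2 mm from the middle of the lower cover's free area. It is flat and released, and the arm is clear.
- **Covers:** I pushed both against their shut stops at about 10 N and neither moved further. They now sit a few millimetres further shut than at the start, so they seem to have begun slightly open.
- **Rooks:** all five are in the upright bin. The one I placed in the middle was later knocked toward a corner, but it is still standing inside.
- **Bystanders and pawns:** the jar, screwdriver and collar appear in place in that view. The tin is outside that crop and was not rechecked at the end. I never reached into the pawns' compartment, but did not look at the pawns closely after the disc went back.

No check failed.

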